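# Free the tub carousel, turn the green-lidded tub to the front and hold it there

## Task

Flip the red-knobbed cam lever of the tub carousel fully over to free its brake, without turning the carousel yet. Then take the carousel by the black bar handle in its middle and turn it until the tub with the green lid stands squarely at the red pointer on the foot. Finish while still gripping the handle, with the carousel held still, the brake left free, all three tubs standing on the tray, and the spice jar and timer left where they are.

Things in the scene. Friction and masses are not known exactly. Their poses are not given: they have to be found in the camera images.
- carousel_base: Dark steel foot of the carousel, fixed to the counter: disc 184 mm wide, 10 mm thick. Origin on the turning axis at the counter surface, z up. Its front is its own -x, marked by a red pointer (a small red upright, 14 mm wide, 34 mm high, just outside the tray, 108 mm from the axis). On its left (75 degrees counterclockwise from its +x) an ear carries the brake lever.
- front_spot (a point): The front place on the tray, next to the red pointer: fixed to the foot, 55 mm from the turning axis toward the foot's front (-x), at tray floor height (23 mm above the counter). The green-lidded tub's centre must come to it; axes as the foot's.
- turntable: White round tray, 196 mm wide, floor 23 mm, rim 37 mm above the counter, with its handle; turns about the vertical axis, over once round either way, friction 0.04 N m when the brake is free; locked, the brake grips the rim. Origin on the axis, 15 mm up; its x along the bar handle. Tubs stand loose on it, about 55 mm from the axis and 120 degrees apart: turn gently.
- handle_grip (a point): Grip point on the turning axis inside the black bar handle, 146 mm above the counter. The bar is 62 mm long (along the tray's x), 14 mm thick (tray's y) and reaches from 126 to 162 mm above the counter on a thin post fixed to the tray. The tallest tub lid reaches 88 mm.
- brake_lever (a joint): Cam lever of the brake, rad: 0 = locked, 1.22 = end stop, fully free; it swings about a vertical axis, counterclockwise from above as it opens, and stays where it is left. It may start up to 0.06 rad open, still locked. Its nose grips the tray rim up to about 0.25 rad and may drag the tray by up to 0.15 rad as it comes free, which is fine. About 5 N at the knob moves it.
- lever_pivot (a point): Vertical pivot axis of the cam lever, on the foot, 125 mm from the turning axis, 75 degrees counterclockwise from the foot's +x, 19 mm above the counter.
- lever_knob (a point): Middle of the graspable height of the lever's upright red knob (16 mm diameter, from 35 to 75 mm above the counter; this point 57 mm), 60 mm from the pivot. Seen from the pivot it lies 40 degrees counterclockwise from the foot's +x when locked, 110 degrees when fully free. The steel arm below the knob reaches 30 mm above the counter.
- tub_cream: The wanted tub: white deli tub with GREEN lid, 79 mm wide, 65 mm high, standing on the tray; origin at the centre of its underside.
- tub_olive: Deli tub with white lid and olive green body, 79 mm wide, 57 mm high, on the tray; origin at the centre of its underside.
- tub_dip: All white deli tub, 79 mm wide, 50 mm high, on the tray; origin at the centre of its underside.
- spice_jar: Bystander: spice jar, 47 mm wide, 98 mm high, on the counter to the right of the carousel; origin at the centre of its underside.
- timer: Bystander: white kitchen timer, 70 x 70 x 20 mm, lying on the counter to the left of the lever; origin at the centre of its underside.
There are look-alikes about, which are no part of the job. Leave any pink or purple look-alike of the tub_olive alone.

How it is judged:
By the outcome, as a careful person would: the job done as asked, in the order asked, and still so for the second after the job is handed in, while the arm keeps its last pose, push and grip.
It also fails if it takes over 72 s, if anything falls off the work surface, if the arm or the gripper's body presses on something with over 40 N, if the wrist force passes 120 N, or if a joint passes its speed limit or range.

## Robot

A 7-joint arm with a two-finger parallel gripper is mounted at the origin on a cart in front of the work surface, level with it; the furniture and walls round the work are solid. World frame = base frame: x ahead of the robot, y to its left, z up, the work surface at z = 0. Lengths are in m, angles in rad, forces in N, time in s.
With the tool pointing down it reaches from about 0.4 to 0.875 m from the base axis. Payload 19.3 kg.
Tool frame: the origin (TCP) lies midway between the tips of the shut fingers; the grasp point (between the pads) lies 19 mm behind it; z points along the fingers, y is the line along which they close (so a half turn about z gives the same grasp; the last joint's range is limited). The gripper opens to 85 mm and grips with 20 to 120 N. Pads are 22 mm wide; open, the fingers measure 114 mm over their backs; the gripper's body (76 mm by 85 mm) begins 54 mm behind the grasp point. The pads swing forward as they close: fully open they stand 13 mm farther back than shut.
Start: joints at [1.196, 0.521, -0.036, 1.599, 0.021, 1.021, -0.113], TCP at [0.188, -0.596, 0.231] pointing down, gripper open.
Joint ranges: [-2.91, 2.91], [-0.3, 2.13], [-1.5, 1.42], [0.17, 2.43], [-1.26, 4.41], [0.16, 1.93], [-2.52, 2.52]. Speed limits (rad/s): [1.89, 1.89, 2.39, 2.39, 3.01, 3.01, 3.01].

## Interface

Orientations are given as a unit quaternion [x, y, z, w].
In Python, from rig import arm, vision, order gives the robot as it stands. The module is installed in compiled form; this text tells all that it offers.
- The arm moves only by the shell command python3 -m creep FILE [FORCE], which reads ROWS from the file FILE. ROWS is a JSON list of rows, 1 to 5 of them, each of 7 numbers: a rotation vector rx, ry, rz in fractions of the full range, 1 being 2 rad, then dx, dy, dz in parts of the range, where 1.0 means 0.3 m, then the finger opening in m; each row is the pose to reach, as a shift and turn from the pose commanded when the command began, along the tool's axes at that moment; what a row does not reach only later rows make up. A row lasts 1/10 s, in which the tool goes at most 0.05 m and 0.15 rad, less where a joint would pass 70% of its speed; a pose out of reach is approached as far as the arm can. The fingers move at their own pace and stop on an object; FORCE is the grip in N (left out, the last holds). Time passes only in rows, so rows that do not move let the fingers close. It prints the time, the measured TCP pose, the force, the opening and the grip force at its end. A shift or turn number past 1, either way, is cut back to 1. Input that does not fit is refused with a message, and nothing moves.
- arm.observe(): the state, without advancing time (a new reading comes with each control period).
- vision.get_image(name): name is "side" or "top"; returns the picture (384x512x3 uint8, blue, green, red); there is no depth.
- vision.camera_params(name): a dict with "K" (3x3 intrinsics, pixels), "rvec" (rotation vector, rad) and "tvec" (3), from world to camera coordinates, as OpenCV has them. Camera axes: x right, y down, z forward; pixel columns grow to the right and rows downward; lengths in m; the calibration is good to about 2 mm. A picture is of the moment at which its call begins. camera_params takes no time and is no camera call.
- order.sign_off(): hands the job in; it is judged then, once.
Trained networks look in the newest picture that a camera, given by its name, has taken for a name from the list of things; names that differ only in an ending like _2 or _b are one class to them, and where a whole thing is asked for, a point or a joint stands for the part that bears it (a point fixed in the world has none). Each returns a list of dicts, best first, with "conf" (0 to 1); they miss things now and then, are a little off and sometimes report something else, mostly with a low value. They report only what shows in the picture. A call takes as long as a camera call. They do not tell look-alikes from the thing itself.
- vision.look_for(camera, target): "at" ([column, row] in pixels, amid what is visible of it).
- vision.outline_of(camera, target): "pixels" (384x512 bool, what is visible of it) and "at" ([column, row] in pixels, amid what is visible of it).
- vision.pinpoint(camera, target): "at" ([column, row] in pixels: a listed point, or the origin of a listed thing).
The state is a dict: "clock": time; "joints": joint angles; "qd": joint speeds; "joint_efforts": joint torques, N m; "position": TCP position; "ee_rot": TCP orientation; "ft_force": force on the tool from outside, world axes, zero at the start; "wrist_torque": the same for the moment, N m; "gripper_width": finger opening in m; "grasp_force": force on a finger pad.
Only numpy, scipy, OpenCV 4.12 (cv2) and the standard library are available. Lean on these libraries where they do the work, as an engineer would, in place of code of your own. Each camera call takes 0.05 s, during which the arm holds its last target. There are 200 camera calls.

## Working session

There is one attempt and no reset: what is moved stays moved. The work goes in short steps, Python scripts to look and compute and a shell command to move; the robot and the scene stay as the last step left them, time stands still between calls to the robot, and variables do not carry over. Pictures are saved under pics/ and viewed, at most 10 in all, crops included, and the job is handed in when it is done.

```bash
mkdir -p pics; cat > h.py <<'E'
import numpy as np, cv2
from rig import arm, vision, order
from scipy.spatial.transform import Rotation as R
def cam(n):
    p=vision.camera_params(n); K=np.array(p["K"],float); Rm=cv2.Rodrigues(np.array(p["rvec"],float))[0]; t=np.array(p["tvec"],float).ravel()
    return K,Rm,t
def ray(n,px):
    K,Rm,t=cam(n); d=Rm.T@np.linalg.solve(K,[px[0],px[1],1.]); return -Rm.T@t, d/np.linalg.norm(d)
def atz(n,px,z):
    c,d=ray(n,px); return c+d*(z-c[2])/d[2]
def tri(a,b):
    (c1,d1),(c2,d2)=ray("top",a),ray("side",b)
    A=np.c_[d1,-d2]; s=np.linalg.lstsq(A,c2-c1,rcond=None)[0]
    p,q=c1+s[0]*d1,c2+s[1]*d2; return (p+q)/2,np.linalg.norm(p-q)
def proj(n,P):
    K,Rm,t=cam(n); q=K@(Rm@np.array(P,float)+t); return q[:2]/q[2]
E
python3 - <<'E'
from h import *
a=vision.get_image("top");b=vision.get_image("side")
cv2.imwrite("pics/top0.png",a);cv2.imwrite("pics/side0.png",b)
for n in ["top","side"]:
    c=ray(n,[256,192]);print(n,c[0].round(3),c[1].round(2))
for t in ["carousel_base","front_spot","turntable","handle_grip","lever_pivot","lever_knob","tub_cream","tub_olive","tub_dip","spice_jar","timer"]:
    r={n:vision.pinpoint(n,t) for n in ["top","side"]}
    print(t,{n:[(np.round(x["at"]).astype(int).tolist(),round(x["conf"],2)) for x in v[:3]] for n,v in r.items()})
    if r["top"] and r["side"]:
        p,e=tri(r["top"][0]["at"],r["side"][0]["at"]);print("   ",p.round(4),round(e,4))
s=arm.observe();print(s["clock"],s["position"],s["ee_rot"],s["gripper_width"])
E
```

```text
top [0.261 0.03  1.268] [ 0.17  0.03 -0.98]
side [0.039 0.967 0.843] [ 0.34 -0.74 -0.58]
carousel_base {'top': [([242, 200], 0.75)], 'side': [([254, 240], 0.78)]}
    [ 0.4516  0.1177 -0.0079] 0.0095
front_spot {'top': [([241, 217], 0.59)], 'side': []}
turntable {'top': [([238, 200], 0.88), ([190, 180], 0.54)], 'side': [([250, 238], 0.97)]}
    [0.4531 0.1291 0.009 ] 0.0026
handle_grip {'top': [([236, 194], 0.61), ([238, 197], 0.34)], 'side': []}
lever_pivot {'top': [([204, 194], 0.81)], 'side': [([223, 257], 0.75)]}
    [0.477  0.2496 0.0255] 0.0082
lever_knob {'top': [([189, 181], 0.58)], 'side': [([202, 254], 0.71)]}
    [0.5179 0.2927 0.0605] 0.0054
tub_cream {'top': [([236, 183], 0.87)], 'side': [([239, 230], 0.71)]}
    [0.4973 0.1331 0.0337] 0.0209
tub_olive {'top': [([330, 177], 0.72), ([312, 198], 0.71), ([251, 208], 0.62)], 'side': [([272, 183], 0.82), ([267, 225], 0.79), ([302, 171], 0.74)]}
    [ 0.5222 -0.2015 -0.0084] 0.0138
tub_dip {'top': [([222, 207], 0.71), ([167, 202], 0.6)], 'side': [([254, 244], 0.95)]}
    [0.4207 0.1825 0.0426] 0.0109
spice_jar {'top': [([285, 195], 0.77)], 'side': [([267, 211], 0.65)]}
    [ 0.4657 -0.0352 -0.0071] 0.0027
timer {'top': [([169, 200], 0.59)], 'side': [([215, 297], 0.58)]}
    [0.4532 0.373  0.0037] 0.0186
1.2 [ 0.1875407  -0.5961989   0.23127687] [ 9.88414964e-01  1.51775686e-01  6.29277982e-06 -1.84018187e-05] 0.08571712645342179
```

```bash
python3 - <<'E'
import cv2,numpy as np
a=cv2.imread("pics/top0.png");b=cv2.imread("pics/side0.png")
x=cv2.resize(a[150:250,140:350],None,fx=3.8,fy=3.8,interpolation=cv2.INTER_CUBIC)
cv2.imwrite("pics/topc.png",x)
y=cv2.resize(b[150:320,150:350],None,fx=3.5,fy=3.5,interpolation=cv2.INTER_CUBIC)
cv2.imwrite("pics/sidec.png",y)
E
```

```text
(no output)
```

View pics/topc.png

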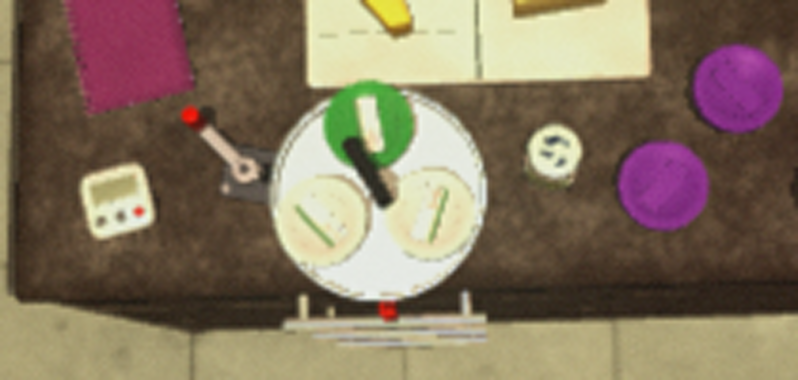

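View pics/sidec.png

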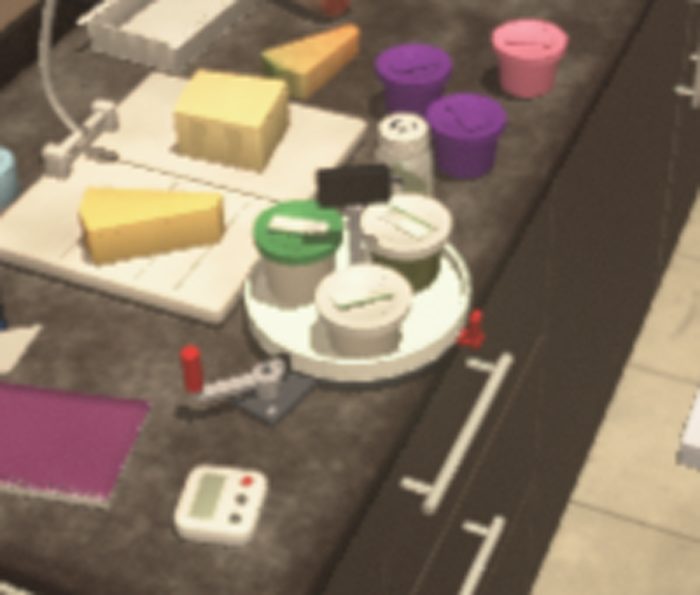

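The top crop shows the green lid at image px (237,182), on the far side from the red pointer at (242,232). The red lever knob is at (190,180) and the black bar runs from (232,189) to (241,203). There is a light tub on each side: dip at (224,207) and olive at (253,206).

The green lid appears only once. The olive-bodied tub on the tray (side px ~(266,220)) is the real one. The purple ones at top px (312,198) and (334,173), and the pink one, are off the tray and stay untouched. Next I'll fit the base pose from both views.

```bash
cat > fit.py <<'E'
from h import *
from scipy.optimize import least_squares
def blobs(n,kind,im):
    h=cv2.cvtColor(im,cv2.COLOR_BGR2HSV).astype(int); H,S,V=h[...,0],h[...,1],h[...,2]
    m={"red":((H<6)|(H>174))&(S>190)&(V>80),"green":(H>50)&(H<80)&(S>120)&(V>50)}[kind]
    k,_,st,ce=cv2.connectedComponentsWithStats(m.astype(np.uint8))
    return [(ce[i].round(2).tolist(),int(st[i,4])) for i in range(1,k) if st[i,4]>4]
E
python3 - <<'E'
from fit import *
for n in ["top","side"]:
    im=cv2.imread(f"pics/{n}0.png")
    print(n,"red",blobs(n,"red",im),"green",blobs(n,"green",im))
    vision.get_image(n)
    for t in ["turntable","handle_grip","tub_cream","lever_knob"]:
        for o in vision.outline_of(n,t)[:2]:
            m=o["pixels"];ys,xs=np.nonzero(m);print(t,round(o["conf"],2),np.round(o["at"],1),m.sum(),"box",xs.min(),xs.max(),ys.min(),ys.max(),"c",xs.mean().round(1),ys.mean().round(1))
            np.save(f"m_{n}_{t}.npy",m) if o["conf"]>.6 else 0
E
```

```text
top red [([190.0, 180.38], 21), ([241.6, 231.4], 15)] green [([471.37, 6.02], 90), ([236.81, 181.24], 263)]
turntable 0.83 [240.3 195.6] 1263 box 211 267 173 229 c 241.1 201.8
handle_grip 0.6 [240.1 197.8] 1187 box 212 267 174 229 c 240.4 201.6
tub_cream 0.8 [237.6 178.5] 430 box 225 249 171 194 c 236.9 182.1
tub_cream 0.16 [201.4 188.3] 93 box 189 210 179 196 c 199.1 188.6
lever_knob 0.54 [201.9 189.8] 141 box 188 211 178 197 c 199.6 188.9
side red [] green []
turntable 0.89 [242.1 245.8] 1304 box 220 283 197 258 c 251.0 234.6
handle_grip 0.6 [240.5 238.5] 1315 box 219 283 197 258 c 251.4 233.7
handle_grip 0.24 [234.4 217.2] 564 box 222 247 207 236 c 234.6 220.6
tub_cream 0.64 [235.  218.1] 583 box 222 247 207 237 c 234.2 220.6
tub_cream 0.17 [243.4 246.2] 1935 box 201 287 196 271 c 245.9 240.8
lever_knob 0.72 [214.3 256.9] 240 box 201 232 249 264 c 215.4 257.3
```

```bash
cat >> fit.py <<'E'
def hull(n,im,mask):  # boundary pts on convex hull
    c,_=cv2.findContours(mask.astype(np.uint8),cv2.RETR_EXTERNAL,cv2.CHAIN_APPROX_NONE)
    return cv2.convexHull(max(c,key=cv2.contourArea))[:,0].astype(float)
E
python3 - <<'E'
from fit import *
im=cv2.imread("pics/side0.png"); h=cv2.cvtColor(im,cv2.COLOR_BGR2HSV).astype(int)
def comp(m,lo=4):
    k,_,st,ce=cv2.connectedComponentsWithStats(m.astype(np.uint8)); return [(ce[i].round(1).tolist(),st[i].tolist()) for i in range(1,k) if st[i,4]>lo]
H,S,V=h[...,0],h[...,1],h[...,2]
sub=np.zeros(H.shape,bool);sub[190:300,190:300]=1
print("red",comp(((H<8)|(H>172))&(S>140)&sub)); print("green",comp((H>50)&(H<85)&(S>90)&sub))
print("black",comp((V<45)&sub,20))
t=cv2.imread("pics/top0.png");ht=cv2.cvtColor(t,cv2.COLOR_BGR2HSV);sub=np.zeros(H.shape,bool);sub[183:208,228:246]=1
mb=(ht[...,2]<70)&sub;ys,xs=np.nonzero(mb);print("topblack",comp(mb,8)); print(cv2.minAreaRect(np.c_[xs,ys].astype(np.float32)))
# rim ellipse: white outline masks
for n in ["top","side"]:
    m=np.load(f"m_{n}_turntable.npy");ys,xs=np.nonzero(m)
    print(n,[(s,atz(n,p,.037).round(4)) for s,p in dict(L=[xs.min(),ys[xs==xs.min()].mean()],R=[xs.max(),ys[xs==xs.max()].mean()],T=[xs[ys==ys.min()].mean(),ys.min()],B=[xs[ys==ys.max()].mean(),ys.max()]).items()])
print("pointer top",atz("top",[241.6,231.4],.028),"knob top",atz("top",[190,180.4],.065),"green lid",atz("top",[236.9,181.8],.086))
E
```

```text
red [([284.5, 244.3], [281, 238, 7, 12, 51]), ([204.4, 254.7], [202, 249, 6, 13, 61])]
green [([234.1, 216.2], [223, 208, 25, 17, 215])]
black []
topblack [([236.0, 194.0], [230, 186, 13, 18, 73])]
((236.49996948242188, 194.49996948242188), (19.137157440185547, 4.160251617431641), 56.3099365234375)
top [('L', array([0.4459, 0.2216, 0.037 ])), ('R', array([0.4505, 0.0285, 0.037 ])), ('T', array([0.5424, 0.0954, 0.037 ])), ('B', array([0.3485, 0.1216, 0.037 ]))]
side [('L', array([0.5285, 0.1794, 0.037 ])), ('R', array([0.3535, 0.1046, 0.037 ])), ('T', array([ 0.5118, -0.0386,  0.037 ])), ('B', array([0.3998, 0.232 , 0.037 ]))]
pointer top [0.34081863 0.11864294 0.028     ] knob top [0.51642182 0.28858172 0.065     ] green lid [0.50228276 0.12710743 0.086     ]
```

```bash
cat > g.py <<'E'
from fit import *
P,e=tri([241.6,231.4],[284.5,244.3]);print("pointer tri",P.round(4),e)
K_,e=tri([190,180.4],[204.4,254.7]);print("knob tri",K_.round(4),e)
G,e=tri([236.9,181.8],[234.3,215]);print("lid tri",G.round(4),e)
hs=[((350-350)/3.5,0)]
Hh,e=tri([236.2,194.2],[150+354/3.5,150+186/3.5]);print("handle tri",Hh.round(4),e)
def model(p):
    x,y,w,l=p; r=lambda a,d:np.array([x+d*np.cos(w+a),y+d*np.sin(w+a)])
    piv=r(np.radians(75),.125); a=w+np.radians(40)+l
    return np.r_[r(np.pi,.108),.028],np.r_[piv,.019],np.r_[piv+.06*np.array([np.cos(a),np.sin(a)]),.060]
def res(p):
    f,pv,k=model(p)
    o=[proj("top",f)-[241.6,231.4],proj("side",np.r_[f[:2],.022])-[284.5,244.3],proj("top",k)-[190,180.4],proj("side",np.r_[k[:2],.055])-[204.4,254.7],
       proj("top",[p[0],p[1],.15])-[236.2,194.2],proj("side",[p[0],p[1],.144])-[150+354/3.5,150+186/3.5],
       proj("top",[p[0],p[1],.037])-[239.4,201.5],[(p[3]-.03)/.03]]
    return np.concatenate(o)
s=least_squares(res,[.4455,.125,.06,.03],loss="soft_l1")
print(s.x.round(4),np.degrees(s.x[2]).round(2));print(res(s.x).round(1))
f,pv,k=model(s.x);print("pointer",f,"pivot",pv,"knob",k)
kf=pv[:2]+.06*np.array([np.cos(s.x[2]+np.radians(110)),np.sin(s.x[2]+np.radians(110))]);print("knob free",kf)
E
python3 g.py
```

```text
pointer tri [0.3421 0.1197 0.0139] 0.0007546267639243814
knob tri [0.5174 0.2899 0.058 ] 0.0010525328402705163
lid tri [0.503  0.1274 0.0835] 0.0004519928218770291
handle tri [0.4488 0.1247 0.1425] 0.0044348678630635584
[0.4474 0.1249 0.0385 0.0322] 2.21
[-0.6  0.4  0.9 -1.5  0.3 -0.2 -0.1  0.3 -0.1  0.7 -0.4 -0.4 -0.4 -1.3
  0.1]
pointer [0.33949334 0.12075856 0.028     ] pivot [0.47509155 0.24681505 0.019     ] knob [0.51821465 0.28853314 0.06      ]
knob free [0.45241417 0.30236445]
```

```bash
cat > to.py <<'E'
import sys
from h import *
# usage: to.py x y z yaw_of_tool_y_deg : shift in tool axes of the pose now
x,y,z,w=map(float,sys.argv[1:5]); s=arm.observe(); Rn=R.from_quat(s["ee_rot"]); p=np.array(s["position"])
d=Rn.inv().apply(np.array([x,y,z])-p); a=np.radians(w); yv=np.array([np.cos(a),np.sin(a),0]); zv=np.array([0,0,-1.]); xv=np.cross(yv,zv)
rv=(Rn.inv()*R.from_matrix(np.c_[xv,yv,zv])).as_rotvec()
print("clock",round(s["clock"],2),"p",p.round(4),"yaw_y",np.degrees(np.arctan2(*Rn.as_matrix()[1::-1,1])).round(1),"j",np.round(s["joints"],2),"F",np.round(s["ft_force"],1),"w",round(s["gripper_width"],4))
print("rot",rv.round(3),"d",d.round(4))
E
python3 to.py .45 -.3 .25 -46; python3 to.py .518 .289 .18 -46
```

```text
clock 1.7 p [ 0.1875 -0.5962  0.2313] yaw_y -72.5 j [ 1.2   0.52 -0.04  1.6   0.02  1.02 -0.11] F [-0.8  0.8 -0.8] w 0.0854
rot [ 0.    -0.    -0.463] d [ 0.3392 -0.2038 -0.0187]
clock 1.7 p [ 0.1875 -0.5962  0.2313] yaw_y -72.5 j [ 1.2   0.52 -0.04  1.6   0.02  1.02 -0.11] F [-0.8  0.8 -0.8] w 0.0854
rot [ 0.    -0.    -0.463] d [ 0.5808 -0.7453  0.0513]
```

The rows are not in the units I measure in: shifts go in shares of 0.3 m and turns go in shares of 2 rad. I convert before sending: 0.2 m / 0.3 = 0.6667, 0.16 m / 0.3 = 0.5333.

```bash
echo '[[0, 0, 0, 0.1333, -0.08, 0, 0.085], [0, 0, 0, 0.2667, -0.16, 0, 0.085], [0, 0, 0, 0.4, -0.24, -0.0333, 0.085], [0, 0, 0, 0.5333, -0.32, -0.0333, 0.085], [0, 0, 0, 0.6667, -0.4, -0.0667, 0.085]]' > m.json && python3 -m creep m.json; echo '[[0, 0, 0, 0.1333, -0.08, 0, 0.085], [0, 0, 0, 0.2667, -0.16, 0, 0.085], [0, 0, 0, 0.4, -0.24, 0, 0.085], [0, 0, 0, 0.4667, -0.28, 0, 0.085], [0, 0, 0, 0.4667, -0.28, 0, 0.085]]' > m.json && python3 -m creep m.json; python3 to.py .518 .289 .18 -46
```

```text
clock: 2.2
position: [0.343, -0.4199, 0.2509]
ee_rot: [0.988, 0.152, -0.0, -0.0]
ft_force: [0.6, -1.1, 0.3]
gripper_width: 0.0854
grasp_force: 0.0
clock: 2.7
position: [0.4531, -0.2964, 0.2514]
ee_rot: [0.988, 0.154, 0.001, -0.0]
ft_force: [-0.0, -0.4, -0.3]
gripper_width: 0.0851
grasp_force: 0.0
clock 2.7 p [ 0.4531 -0.2964  0.2514] yaw_y -72.2 j [ 0.59  0.37 -0.15  1.79  0.06  0.98 -0.85] F [-0.  -0.4 -0.3] w 0.0851
rot [-0.    -0.001 -0.458] d [ 0.2403 -0.5377  0.072 ]
```

Converted, -0.2 m / 0.3 = -0.6667, -0.16 m / 0.3 = -0.5333, -0.458 rad / 2 = -0.229.

```bash
echo '[[0, 0, -0.04, 0.06, -0.1333, 0, 0.085], [0, 0, -0.08, 0.12, -0.2667, 0, 0.085], [0, 0, -0.12, 0.18, -0.4, 0, 0.085], [0, 0, -0.16, 0.24, -0.5333, 0, 0.085], [0, 0, -0.229, 0.3, -0.6667, 0, 0.085]]' > m.json && python3 -m creep m.json; python3 to.py .518 .289 .15 -46
```

```text
clock: 3.2
position: [0.4763, -0.081, 0.2515]
ee_rot: [0.928, 0.373, 0.0, 0.0]
ft_force: [1.0, 0.6, 0.3]
gripper_width: 0.085
grasp_force: 0.0
clock 3.2 p [ 0.4763 -0.081   0.2515] yaw_y -46.2 j [ 0.32  0.29 -0.34  1.93  0.12  0.95 -0.88] F [1.  0.6 0.3] w 0.085
rot [ 0.001  0.    -0.003] d [ 0.2863 -0.2381  0.1014]
```

```bash
python3 - <<'E'
from fit import *
for i in range(3):
    for n in ["top","side"]:
        vision.get_image(n)
    r={n:vision.pinpoint(n,"lever_knob") for n in ["top","side"]}
    print({n:[(np.round(x["at"],1).tolist(),round(x["conf"],2)) for x in v[:2]] for n,v in r.items()})
    if all(r.values()): print(tri(r["top"][0]["at"],r["side"][0]["at"]))
E
```

```text
{'top': [([191.5, 179.3], 0.41), ([239.0, 214.7], 0.17)], 'side': [([201.8, 255.1], 0.48)]}
(array([0.52517827, 0.28733016, 0.05051123]), np.float64(0.004117635503074315))
{'top': [([189.6, 182.6], 0.54)], 'side': [([206.4, 253.2], 0.54), ([266.2, 229.8], 0.38)]}
(array([0.50899855, 0.28979145, 0.06646717]), np.float64(0.0009793611467481833))
{'top': [([191.7, 179.4], 0.47)], 'side': [([204.5, 252.0], 0.62)]}
(array([0.5201699 , 0.28339631, 0.06149905]), np.float64(0.0006172463219075209))
```

Converted, 0.18 m / 0.3 = 0.6, -0.15 m / 0.3 = -0.5.

```bash
echo '[[0, 0, 0, 0.12, -0.1, 0, 0.085], [0, 0, 0, 0.24, -0.2, 0, 0.085], [0, 0, 0, 0.36, -0.3, 0, 0.085], [0, 0, 0, 0.48, -0.4, 0, 0.085], [0, 0, 0, 0.6, -0.5, 0, 0.085]]' > m.json && python3 -m creep m.json;  echo '[[0, 0, 0, 0.12, -0.1, 0.0333, 0.085], [0, 0, 0, 0.24, -0.2, 0.1, 0.085], [0, 0, 0, 0.3533, -0.2933, 0.2, 0.085], [0, 0, 0, 0.3533, -0.2933, 0.3333, 0.085], [0, 0, 0, 0.3533, -0.2933, 0.3333, 0.085]]' > m.json && python3 -m creep m.json; python3 to.py .518 .289 .038 -46
python3 - <<'E'
from h import *
a=vision.get_image("top");b=vision.get_image("side")
x=cv2.resize(a[150:230,150:250],None,fx=4,fy=4,interpolation=cv2.INTER_CUBIC);y=cv2.resize(b[190:290,160:260],None,fx=4,fy=4,interpolation=cv2.INTER_CUBIC)
cv2.imwrite("pics/k1.png",np.hstack([np.pad(x,((0,80),(0,0),(0,0))),y]))
E
```

```text
clock: 4.3
position: [0.5031, 0.1526, 0.2514]
ee_rot: [0.928, 0.372, 0.0, 0.0]
ft_force: [1.5, -0.7, 0.7]
gripper_width: 0.0853
grasp_force: 0.0
clock: 4.8
position: [0.5163, 0.2876, 0.1466]
ee_rot: [0.928, 0.373, -0.004, 0.0]
ft_force: [0.5, -1.8, -0.6]
gripper_width: 0.0852
grasp_force: 0.0
clock 4.8 p [0.5163 0.2876 0.1466] yaw_y -46.2 j [-0.33  0.6  -0.41  1.75  0.29  0.86 -1.67] F [ 0.5 -1.8 -0.6] w 0.0852
rot [-0.002  0.007 -0.003] d [0.003  0.0004 0.1086]
```

View pics/k1.png

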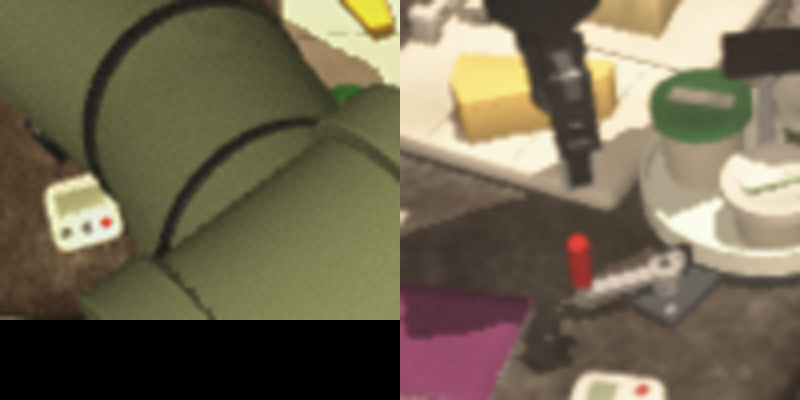

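The side view has the open fingers straight above the red knob at px (204,255), and the arm hides the knob from the top camera. I'll go down and grip.

Converted, 0.108 m / 0.3 = 0.36, 0.085 m / 0.3 = 0.2833.

```bash
echo '[[0, 0, 0, 0.0067, 0, 0.1, 0.085], [0, 0, 0, 0.01, 0, 0.2, 0.085], [0, 0, 0, 0.01, 0, 0.2833, 0.085], [0, 0, 0, 0.01, 0, 0.36, 0.085], [0, 0, 0, 0.01, 0, 0.36, 0.085]]' > m.json && python3 -m creep m.json;  echo '[[0, 0, 0, 0, 0, 0, 0], [0, 0, 0, 0, 0, 0, 0], [0, 0, 0, 0, 0, 0, 0], [0, 0, 0, 0, 0, 0, 0], [0, 0, 0, 0, 0, 0, 0]]' > m.json && python3 -m creep m.json 25; python3 to.py .518 .289 .038 -46
```

```text
clock: 5.4
position: [0.5214, 0.2886, 0.0433]
ee_rot: [0.928, 0.371, -0.0, 0.0]
ft_force: [0.1, -0.5, 1.1]
gripper_width: 0.0851
grasp_force: 0.0
clock: 5.9
position: [0.521, 0.2905, 0.0439]
ee_rot: [0.928, 0.372, 0.0, -0.0]
ft_force: [-3.2, 0.2, 7.3]
gripper_width: 0.0149
grasp_force: 26.4
clock 5.9 p [0.521  0.2905 0.0439] yaw_y -46.3 j [-0.37  0.75 -0.35  1.79  0.38  0.67 -1.74] F [-3.2  0.2  7.3] w 0.0149
rot [-0.    -0.001 -0.005] d [-0.0033 -0.001   0.0059]
```

Converted, -0.0292 m / 0.3 = -0.0973, -0.0238 m / 0.3 = -0.0793, -0.5 rad / 2 = -0.25.

```bash
echo '[[0, 0, -0.05, -0.001, -0.0203, 0, 0], [0, 0, -0.1, -0.004, -0.0403, 0, 0], [0, 0, -0.15, -0.009, -0.06, 0, 0], [0, 0, -0.2, -0.016, -0.0793, 0, 0], [0, 0, -0.25, -0.025, -0.0973, 0, 0]]' > m.json && python3 -m creep m.json; python3 to.py .452 .302 .038 22
echo '[[0, 0, -0.05, -0.001, -0.0203, 0, 0], [0, 0, -0.1, -0.004, -0.0403, 0, 0], [0, 0, -0.15, -0.009, -0.06, 0, 0], [0, 0, -0.2, -0.016, -0.0793, 0, 0], [0, 0, -0.25, -0.025, -0.0973, 0, 0]]' > m.json && python3 -m creep m.json; python3 to.py .452 .302 .038 22
```

```text
clock: 6.4
position: [0.4955, 0.3072, 0.044]
ee_rot: [0.806, 0.592, 0.001, -0.0]
ft_force: [-1.0, 4.0, 4.5]
gripper_width: 0.015
grasp_force: 26.2
clock 6.4 p [0.4955 0.3072 0.044 ] yaw_y -17.4 j [-0.33  0.75 -0.47  1.82  0.51  0.69 -1.39] F [-1.   4.   4.5] w 0.015
rot [ 0.001 -0.002 -0.688] d [-0.018 -0.04   0.006]
clock: 6.9
position: [0.4652, 0.3099, 0.0441]
ee_rot: [0.634, 0.773, 0.002, -0.001]
ft_force: [1.1, 10.6, 3.7]
gripper_width: 0.015
grasp_force: 26.2
clock 6.9 p [0.4652 0.3099 0.0441] yaw_y 11.3 j [-0.28  0.75 -0.59  1.88  0.63  0.7  -1.04] F [ 1.1 10.6  3.7] w 0.015
rot [ 0.002 -0.003 -0.187] d [-0.0052 -0.0145  0.0061]
```

Converted, -0.0133 m / 0.3 = -0.0443, -0.0097 m / 0.3 = -0.0323, -0.22 rad / 2 = -0.11.

```bash
echo '[[0, 0, -0.04, -0.002, -0.0163, 0, 0], [0, 0, -0.08, -0.005, -0.0323, 0, 0], [0, 0, -0.11, -0.01, -0.0443, 0, 0], [0, 0, -0.11, -0.01, -0.0443, 0, 0], [0, 0, -0.11, -0.01, -0.0443, 0, 0]]' > m.json && python3 -m creep m.json; python3 to.py .452 .302 .038 22
echo '[[0, 0, -0.015, 0, -0.0067, 0, 0], [0, 0, -0.03, 0, -0.0133, 0, 0], [0, 0, -0.03, 0, -0.0133, 0, 0]]' > m.json && python3 -m creep m.json; python3 to.py .452 .302 .038 22
```

```text
clock: 7.4
position: [0.4517, 0.3063, 0.0443]
ee_rot: [0.546, 0.838, 0.003, -0.002]
ft_force: [-9.3, 18.4, 3.7]
gripper_width: 0.0152
grasp_force: 26.2
clock 7.4 p [0.4517 0.3063 0.0443] yaw_y 23.8 j [-0.25  0.75 -0.64  1.92  0.68  0.7  -0.88] F [-9.3 18.4  3.7] w 0.0152
rot [ 0.002 -0.006  0.031] d [-0.0041 -0.0014  0.0062]
clock: 7.7
position: [0.4486, 0.3049, 0.0444]
ee_rot: [0.52, 0.854, 0.003, -0.001]
ft_force: [-4.1, 20.7, 0.9]
gripper_width: 0.0155
grasp_force: 26.0
clock 7.7 p [0.4486 0.3049 0.0444] yaw_y 27.3 j [-0.24  0.75 -0.66  1.93  0.69  0.7  -0.84] F [-4.1 20.7  0.9] w 0.0155
rot [ 0.004 -0.006  0.092] d [-0.0042  0.0016  0.0064]
```

Converted, -0.005 m / 0.3 = -0.0167, 0.003 m / 0.3 = 0.01.

```bash
echo '[[0, 0, 0, 0.0067, -0.0067, 0, 0], [0, 0, 0, 0.01, -0.0167, 0, 0], [0, 0, 0, 0.01, -0.0167, 0, 0], [0, 0, 0, 0.01, -0.0167, 0, 0]]' > m.json && python3 -m creep m.json; python3 to.py .452 .302 .038 22
python3 - <<'E'
from h import *
a=vision.get_image("top");b=vision.get_image("side")
x=cv2.resize(a[150:230,150:250],None,fx=4,fy=4,interpolation=cv2.INTER_CUBIC);y=cv2.resize(b[190:290,160:260],None,fx=4,fy=4,interpolation=cv2.INTER_CUBIC)
cv2.imwrite("pics/k2.png",np.hstack([np.pad(x,((0,80),(0,0),(0,0))),y]))
for n in ["top","side"]: print(n,[(np.round(o["at"],1).tolist(),o["conf"]) for o in vision.pinpoint(n,"lever_knob")])
E
```

```text
clock: 8.1
position: [0.4476, 0.3048, 0.0447]
ee_rot: [0.522, 0.853, 0.005, 0.001]
ft_force: [26.7, 20.2, -15.8]
gripper_width: 0.0148
grasp_force: 25.8
clock 8.1 p [0.4476 0.3048 0.0447] yaw_y 27.0 j [-0.24  0.74 -0.65  1.93  0.7   0.69 -0.85] F [ 26.7  20.2 -15.8] w 0.0148
rot [ 0.01  -0.005  0.088] d [-0.0045  0.0026  0.0067]
top []
side [([220.6, 265.9], 0.61)]
```

View pics/k2.png

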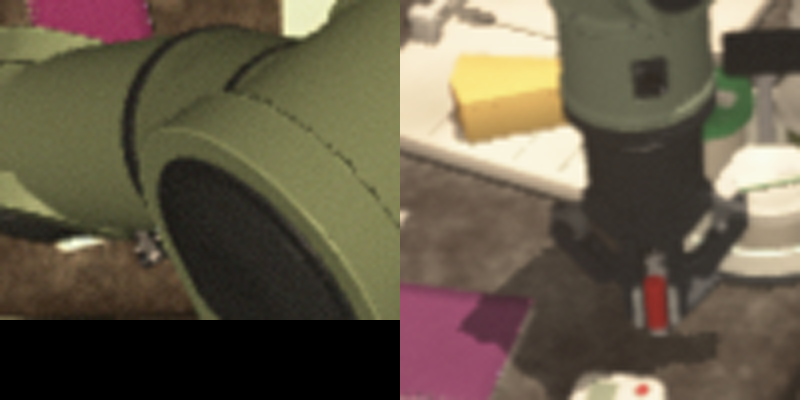

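The side view shows the knob at px (224,265) between the fingers, and a reaction of about 33 N shows the lever is against its stop. I'll open and rise.

Converted, -0.18 m / 0.3 = -0.6, -0.14 m / 0.3 = -0.4667.

```bash
echo '[[0, 0, 0, 0, 0, 0, 0.085], [0, 0, 0, 0, 0, 0, 0.085], [0, 0, 0, 0, 0, 0, 0.085], [0, 0, 0, 0, 0, 0, 0.085], [0, 0, 0, 0, 0, 0, 0.085]]' > m.json && python3 -m creep m.json; echo '[[0, 0, 0, 0, 0, -0.0667, 0.085], [0, 0, 0, 0, 0, -0.2, 0.085], [0, 0, 0, 0, 0, -0.3333, 0.085], [0, 0, 0, 0, 0, -0.4667, 0.085], [0, 0, 0, 0, 0, -0.6, 0.085]]' > m.json && python3 -m creep m.json;python3 to.py .447 .125 .23 -56
```

```text
clock: 8.8
position: [0.4432, 0.3008, 0.0433]
ee_rot: [0.522, 0.853, -0.0, -0.0]
ft_force: [-0.1, -0.1, 0.2]
gripper_width: 0.0847
grasp_force: 0.0
clock: 9.3
position: [0.4429, 0.3007, 0.2249]
ee_rot: [0.522, 0.853, -0.0, -0.0]
ft_force: [1.1, -0.2, -1.5]
gripper_width: 0.0851
grasp_force: 0.0
clock 9.3 p [0.4429 0.3007 0.2249] yaw_y 27.1 j [-0.09  0.5  -0.84  1.81  0.43  1.02 -0.63] F [ 1.1 -0.2 -1.5] w 0.0851
rot [-0.    0.    1.45] d [-0.1583 -0.0763 -0.005 ]
```

Converted, -0.2 m / 0.3 = -0.6667, -0.16 m / 0.3 = -0.5333, 0.6 rad / 2 = 0.3.

```bash
python3 to.py .5 -.2 .25 -56; echo '[[0, 0, 0.06, -0.1333, -0.0667, 0, 0.085], [0, 0, 0.12, -0.2667, -0.1, -0.0167, 0.085], [0, 0, 0.18, -0.4, -0.1333, -0.0333, 0.085], [0, 0, 0.24, -0.5333, -0.2, -0.05, 0.085], [0, 0, 0.3, -0.6667, -0.2667, -0.0667, 0.085]]' > m.json && python3 -m creep m.json; python3 to.py .5 -.2 .25 -56
```

```text
clock 9.3 p [0.4429 0.3007 0.2249] yaw_y 27.1 j [-0.09  0.5  -0.84  1.81  0.43  1.02 -0.63] F [ 1.1 -0.2 -1.5] w 0.0851
rot [-0.    0.    1.45] d [-0.4719 -0.177  -0.025 ]
clock: 9.8
position: [0.4627, 0.0847, 0.2435]
ee_rot: [0.752, 0.659, 0.0, 0.0]
ft_force: [1.2, 0.3, -0.3]
gripper_width: 0.0847
grasp_force: 0.0
clock 9.8 p [0.4627 0.0847 0.2435] yaw_y -7.6 j [ 0.27  0.33 -0.71  1.95  0.26  0.96 -0.7 ] F [ 1.2  0.3 -0.3] w 0.0847
rot [ 0.    -0.     0.844] d [-0.2772  0.0747 -0.0065]
```

Converted, -0.22 m / 0.3 = -0.7333, -0.175 m / 0.3 = -0.5833, 0.7 rad / 2 = 0.35.

```bash
echo '[[0, 0, 0.07, -0.1333, 0.0333, 0, 0.085], [0, 0, 0.14, -0.2833, 0.0833, -0.0167, 0.085], [0, 0, 0.21, -0.4333, 0.1167, -0.0167, 0.085], [0, 0, 0.28, -0.5833, 0.15, -0.0167, 0.085], [0, 0, 0.35, -0.7333, 0.2, -0.0167, 0.085]]' > m.json && python3 -m creep m.json; echo '[[0, 0, 0.07, -0.1, -0.1, 0, 0.085], [0, 0, 0.07, -0.1, -0.1, 0, 0.085]]' > m.json && python3 -m creep m.json
python3 - <<'E'
from h import *
a=vision.get_image("top");b=vision.get_image("side")
cv2.imwrite("pics/top1.png",a);cv2.imwrite("pics/side1.png",b)
x=cv2.resize(a[160:245,170:270],None,fx=4,fy=4,interpolation=cv2.INTER_CUBIC);y=cv2.resize(b[190:290,190:290],None,fx=4,fy=4,interpolation=cv2.INTER_CUBIC)
cv2.imwrite("pics/k3.png",np.hstack([np.pad(x,((0,60),(0,0),(0,0))),y]))
for t in ["lever_knob","lever_pivot","tub_cream","handle_grip"]:
  for n in ["top","side"]: print(t,n,[(np.round(o["at"],1).tolist(),round(o["conf"],2)) for o in vision.pinpoint(n,t)[:2]])
E
python3 to.py .447 .125 .23 -56
```

```text
clock: 10.3
position: [0.4939, -0.1415, 0.2486]
ee_rot: [0.933, 0.36, -0.0, 0.0]
ft_force: [2.3, 0.9, -0.2]
gripper_width: 0.0852
grasp_force: 0.0
clock: 10.5
position: [0.4481, -0.1389, 0.2475]
ee_rot: [0.956, 0.293, -0.002, -0.0]
ft_force: [0.6, 0.1, -0.1]
gripper_width: 0.085
grasp_force: 0.0
lever_knob top [([280.5, 195.6], 0.63), ([186.6, 200.5], 0.49)]
lever_knob side [([224.6, 263.6], 0.66)]
lever_pivot top [([205.2, 195.7], 0.78)]
lever_pivot side [([225.0, 258.1], 0.92), ([251.3, 240.2], 0.38)]
tub_cream top [([238.1, 181.5], 0.6)]
tub_cream side [([236.7, 226.1], 0.67)]
handle_grip top [([236.1, 195.3], 0.61)]
handle_grip side [([248.0, 198.8], 0.76)]
clock 11.0 p [ 0.4523 -0.1375  0.2482] yaw_y -55.4 j [ 0.54  0.28 -0.45  1.95  0.15  0.94 -0.95] F [-0.5  0.6  0.2] w 0.0851
rot [-0.   -0.    0.01] d [ 0.1446 -0.2191  0.0183]
```

View pics/k3.png

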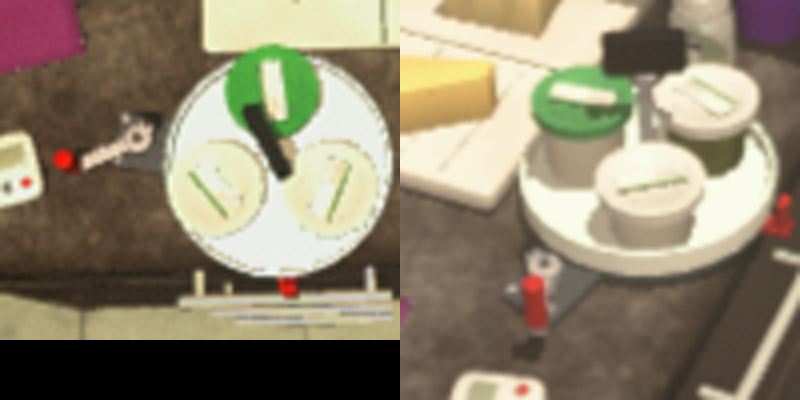

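```bash
cat > st.py <<'E'
import sys
from fit import *
T=cv2.imread(sys.argv[1]);S=cv2.imread(sys.argv[2]);ax=np.array([.4474,.1249]);yaw=.0385
rt=blobs("top","red",T);gt=blobs("top","green",T);print(rt,gt)
hs=cv2.cvtColor(S,cv2.COLOR_BGR2HSV).astype(int);m=((hs[...,0]<8)|(hs[...,0]>172))&(hs[...,1]>140);m[:190]=0;m[300:]=0;m[:,:190]=0;m[:,300:]=0
k,_,st,ce=cv2.connectedComponentsWithStats(m.astype(np.uint8));rs=[(ce[i],st[i,4]) for i in range(1,k) if st[i,4]>20];print(rs)
m=(hs[...,0]>50)&(hs[...,0]<85)&(hs[...,1]>90);m[:180]=0;m[280:]=0;m[:,:200]=0;m[:,300:]=0
k,_,st,ce=cv2.connectedComponentsWithStats(m.astype(np.uint8));i=1+st[1:,4].argmax();print("green side",ce[i],st[i])
g=atz("top",[b for b in gt if b[1]>100 and b[0][1]>100][0][0],.086);print("lid",g.round(4),"rel ang",np.degrees(np.arctan2(*(g[:2]-ax)[::-1])).round(1),np.linalg.norm(g[:2]-ax).round(4))
V=cv2.cvtColor(T,cv2.COLOR_BGR2HSV)[...,2]; sub=np.zeros(V.shape,bool);sub[182:212,224:250]=1
ys,xs=np.nonzero((V<70)&sub); W=np.array([atz("top",p,.160)[:2] for p in zip(xs,ys)]);c=W.mean(0);u,s,vt=np.linalg.svd(W-c);print("bar centre",c.round(4),"ang",np.degrees(np.arctan2(vt[0,1],vt[0,0])).round(1),"len",np.ptp((W-c)@vt[0]).round(3),len(xs))
E
python3 st.py pics/top0.png pics/side0.png; python3 st.py pics/top1.png pics/side1.png
python3 - <<'E'
from h import *
p=tri([186.2,199.8],[224.3,265.5]);print(p); v=p[0][:2]-np.array([.4765,.248]);print(np.degrees(np.arctan2(v[1],v[0])),np.linalg.norm(v))
E
```

```text
[([190.0, 180.38], 21), ([241.6, 231.4], 15)] [([471.37, 6.02], 90), ([236.81, 181.24], 263)]
[(array([284.52941176, 244.2745098 ]), np.int32(51)), (array([204.44262295, 254.72131148]), np.int32(61))]
green side [234.10232558 216.19069767] [223 208  25  17 215]
lid [0.5042 0.1274 0.086 ] rel ang 2.5 0.0568
bar centre [0.4486 0.1245] ang -150.4 len 0.061 73
[([185.79, 199.88], 24), ([241.6, 231.4], 15)] [([470.45, 6.88], 104), ([238.03, 181.28], 264)]
[(array([284.52941176, 244.2745098 ]), np.int32(51)), (array([223.1875  , 265.015625]), np.int32(64))]
green side [234.65365854 215.3902439 ] [223 207  25  17 205]
lid [0.5039 0.1233 0.086 ] rel ang -1.6 0.0566
bar centre [0.4477 0.1242] ang -153.2 len 0.059 69
(array([0.44985636, 0.30283154, 0.05480757]), np.float64(0.0036536043635726355))
115.91596255193232 0.060962130862828375
```

The top view shows the knob swung over to px (186,200), about 72° from where it started, so the brake is free. The tray has crept only about -4°: green lid at (238,181), bar at about 27°. All three tubs are standing. On to the handle.

Converted, -0.19 m / 0.3 = -0.6333, -0.15 m / 0.3 = -0.5, 0.13 rad / 2 = 0.065.

```bash
echo '[[0, 0, 0.015, 0.0833, -0.1233, 0, 0.085], [0, 0, 0.03, 0.1667, -0.25, 0, 0.085], [0, 0, 0.045, 0.25, -0.3733, 0, 0.085], [0, 0, 0.06, 0.3333, -0.5, 0, 0.085], [0, 0, 0.065, 0.4167, -0.6333, 0, 0.085]]' > m.json && python3 -m creep m.json;echo '[[0, 0, 0, 0.05, -0.0833, 0, 0.085], [0, 0, 0, 0.065, -0.0967, 0.0333, 0.085], [0, 0, 0, 0.065, -0.0967, 0.06, 0.085], [0, 0, 0, 0.065, -0.0967, 0.06, 0.085]]' > m.json && python3 -m creep m.json; python3 to.py .4477 .1245 .126 -63
```

```text
clock: 11.5
position: [0.4472, 0.0914, 0.2484]
ee_rot: [0.972, 0.233, 0.0, 0.0]
ft_force: [1.1, -0.4, -0.3]
gripper_width: 0.0847
grasp_force: 0.0
clock: 11.9
position: [0.4509, 0.1231, 0.229]
ee_rot: [0.972, 0.234, -0.001, 0.0]
ft_force: [1.1, 0.1, -0.4]
gripper_width: 0.0848
grasp_force: 0.0
clock 11.9 p [0.4509 0.1231 0.229 ] yaw_y -63.0 j [ 0.06  0.32 -0.56  1.98  0.21  0.9  -1.7 ] F [ 1.1  0.1 -0.4] w 0.0848
rot [-0.     0.002  0.001] d [-0.002  -0.0027  0.103 ]
```

Converted, 0.103 m / 0.3 = 0.3433, 0.09 m / 0.3 = 0.3.

```bash
echo '[[0, 0, 0, -0.0067, -0.009, 0.1, 0.085], [0, 0, 0, -0.0067, -0.009, 0.2, 0.085], [0, 0, 0, -0.0067, -0.009, 0.3, 0.085], [0, 0, 0, -0.0067, -0.009, 0.3433, 0.085], [0, 0, 0, -0.0067, -0.009, 0.3433, 0.085]]' > m.json && python3 -m creep m.json; echo '[[0, 0, 0, 0, 0, 0, 0], [0, 0, 0, 0, 0, 0, 0], [0, 0, 0, 0, 0, 0, 0], [0, 0, 0, 0, 0, 0, 0], [0, 0, 0, 0, 0, 0, 0]]' > m.json && python3 -m creep m.json 40; python3 to.py .4477 .1245 .126 -63
python3 - <<'E'
from h import *
b=vision.get_image("side"); cv2.imwrite("pics/k4.png",cv2.resize(b[130:290,180:320],None,fx=3.5,fy=3.5,interpolation=cv2.INTER_CUBIC))
E
```

```text
clock: 12.4
position: [0.4479, 0.1249, 0.1264]
ee_rot: [0.972, 0.234, -0.001, 0.0]
ft_force: [-0.1, -0.2, 1.4]
gripper_width: 0.0851
grasp_force: 0.0
clock: 12.9
position: [0.4491, 0.1252, 0.1278]
ee_rot: [0.972, 0.234, 0.001, 0.001]
ft_force: [8.4, -20.1, 17.7]
gripper_width: 0.0134
grasp_force: 40.7
clock 12.9 p [0.4491 0.1252 0.1278] yaw_y -62.9 j [-0.01  0.47 -0.49  2.08  0.35  0.67 -1.84] F [  8.4 -20.1  17.7] w 0.0134
rot [ 0.001 -0.001  0.001] d [-0.0016 -0.      0.0018]
```

View pics/k4.png

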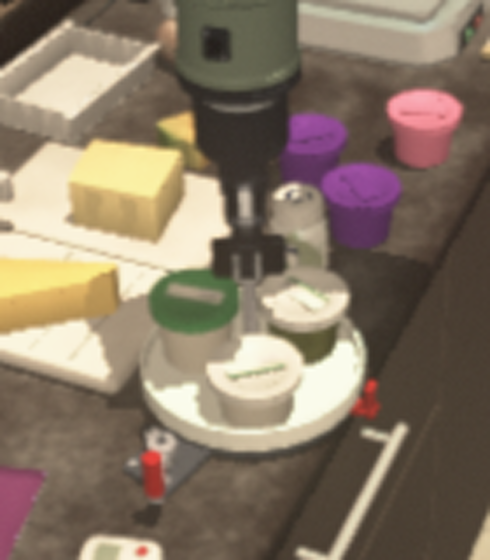

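The bar is gripped in its middle, with the fingers at side-image px (250,203) and the width at 13.4 mm. I'll ease off the side load, then start turning.

Converted, -0.002 m / 0.3 = -0.0067, -0.001 m / 0.3 = -0.0033.

```bash
echo '[[0, 0, 0, 0, 0.0033, -0.0033, 0], [0, 0, 0, 0, 0.0067, -0.0067, 0], [0, 0, 0, 0, 0.0067, -0.0067, 0]]' > m.json && python3 -m creep m.json; python3 to.py .4477 .1245 .126 -63; echo '[[0, 0, -0.02, 0, 0, 0, 0], [0, 0, -0.05, 0, 0, 0, 0], [0, 0, -0.08, 0, 0, 0, 0], [0, 0, -0.11, 0, 0, 0, 0], [0, 0, -0.14, 0, 0, 0, 0]]' > m.json && python3 -m creep m.json;python3 to.py .4477 .1245 .126 -63
```

```text
clock: 13.25
position: [0.449, 0.1248, 0.1282]
ee_rot: [0.972, 0.235, -0.0, -0.001]
ft_force: [6.6, 8.8, -35.0]
gripper_width: 0.0135
grasp_force: 41.9
clock 13.25 p [0.449  0.1248 0.1282] yaw_y -62.9 j [-0.01  0.47 -0.5   2.08  0.35  0.67 -1.83] F [  6.6   8.8 -35. ] w 0.0135
rot [-0.002  0.     0.002] d [-0.0013 -0.0003  0.0022]
clock: 13.75
position: [0.4487, 0.1252, 0.1282]
ee_rot: [0.929, 0.369, -0.0, -0.001]
ft_force: [4.7, 11.2, -36.0]
gripper_width: 0.0133
grasp_force: 41.9
clock 13.75 p [0.4487 0.1252 0.1282] yaw_y -46.7 j [ 0.05  0.48 -0.57  2.08  0.4   0.69 -1.6 ] F [  4.7  11.2 -36. ] w 0.0133
rot [-0.002  0.     0.285] d [-0.0012 -0.0002  0.0022]
```

Converted, 0.0013 m / 0.3 = 0.0043, 0.0006 m / 0.3 = 0.002, -0.3 rad / 2 = -0.15.

```bash
echo '[[0, 0, -0.03, 0, 0, 0.002, 0], [0, 0, -0.06, 0, 0, 0.0043, 0], [0, 0, -0.09, 0, 0, 0.0043, 0], [0, 0, -0.12, 0, 0, 0.0043, 0], [0, 0, -0.15, 0, 0, 0.0043, 0]]' > m.json && python3 -m creep m.json;python3 to.py .4477 .1245 .126 -63;  echo '[[0, 0, -0.035, 0, 0, 0, 0], [0, 0, -0.07, 0, 0, 0, 0], [0, 0, -0.105, 0, 0, 0, 0], [0, 0, -0.14, 0, 0, 0, 0], [0, 0, -0.175, 0, 0, 0, 0]]' > m.json && python3 -m creep m.json;python3 to.py .4477 .1245 .126 -63
```

```text
clock: 14.25
position: [0.4485, 0.1254, 0.1281]
ee_rot: [0.864, 0.504, -0.0, -0.001]
ft_force: [-6.9, 9.5, 0.7]
gripper_width: 0.0135
grasp_force: 47.3
clock 14.25 p [0.4485 0.1254 0.1281] yaw_y -29.5 j [ 0.1   0.5  -0.64  2.08  0.45  0.71 -1.35] F [-6.9  9.5  0.7] w 0.0135
rot [-0.002 -0.     0.585] d [-0.0012 -0.0003  0.0021]
clock: 14.75
position: [0.4481, 0.1256, 0.1281]
ee_rot: [0.763, 0.647, -0.0, -0.001]
ft_force: [-10.6, 10.5, 2.7]
gripper_width: 0.0133
grasp_force: 47.7
clock 14.75 p [0.4481 0.1256 0.1281] yaw_y -9.4 j [ 0.17  0.52 -0.73  2.07  0.51  0.74 -1.06] F [-10.6  10.5   2.7] w 0.0133
rot [-0.002 -0.     0.936] d [-0.0012 -0.0002  0.0021]
```

The rows are not in the units I measure in: shifts go in shares of 0.3 m and turns go in shares of 2 rad. I convert before sending: -0.35 rad / 2 = -0.175.

```bash
for i in 1; do echo '[[0, 0, -0.035, 0, 0, 0, 0], [0, 0, -0.07, 0, 0, 0, 0], [0, 0, -0.105, 0, 0, 0, 0], [0, 0, -0.14, 0, 0, 0, 0], [0, 0, -0.175, 0, 0, 0, 0]]' > m.json && python3 -m creep m.json;python3 to.py .4477 .1245 .126 -63;  echo '[[0, 0, -0.035, 0, 0, 0, 0], [0, 0, -0.07, 0, 0, 0, 0], [0, 0, -0.105, 0, 0, 0, 0], [0, 0, -0.14, 0, 0, 0, 0], [0, 0, -0.175, 0, 0, 0, 0]]' > m.json && python3 -m creep m.json;python3 to.py .4477 .1245 .126 -63;  echo '[[0, 0, -0.035, 0, 0, 0, 0], [0, 0, -0.07, 0, 0, 0, 0], [0, 0, -0.105, 0, 0, 0, 0], [0, 0, -0.14, 0, 0, 0, 0], [0, 0, -0.175, 0, 0, 0, 0]]' > m.json && python3 -m creep m.json;python3 to.py .4477 .1245 .126 -63; done | grep -v -e ee_rot -e position -e clock: -e rot
```

```text
ft_force: [-15.3, 9.2, 5.6]
gripper_width: 0.0132
grasp_force: 48.2
clock 15.25 p [0.4476 0.1256 0.128 ] yaw_y 10.7 j [ 0.23  0.54 -0.82  2.07  0.57  0.77 -0.77] F [-15.3   9.2   5.6] w 0.0132
ft_force: [-19.9, 8.1, 9.8]
gripper_width: 0.0139
grasp_force: 48.8
clock 15.75 p [0.4472 0.1254 0.128 ] yaw_y 30.7 j [ 0.28  0.57 -0.91  2.07  0.63  0.8  -0.47] F [-19.9   8.1   9.8] w 0.0139
ft_force: [-23.9, 5.7, 14.6]
gripper_width: 0.0136
grasp_force: 49.4
clock 16.25 p [0.4468 0.1251 0.128 ] yaw_y 50.8 j [ 0.34  0.61 -0.99  2.07  0.69  0.84 -0.18] F [-23.9   5.7  14.6] w 0.0136
```

Converted, 0.0014 m / 0.3 = 0.0047, -0.0006 m / 0.3 = -0.002, -0.35 rad / 2 = -0.175.

```bash
echo '[[0, 0, -0.035, 0.0013, -0.0007, 0, 0], [0, 0, -0.07, 0.0027, -0.0013, -0.001, 0], [0, 0, -0.105, 0.004, -0.002, -0.0017, 0], [0, 0, -0.14, 0.0047, -0.002, -0.0017, 0], [0, 0, -0.175, 0.0047, -0.002, -0.0017, 0]]' > m.json && python3 -m creep m.json;python3 to.py .4477 .1245 .126 -63;  echo '[[0, 0, -0.035, 0, 0, 0, 0], [0, 0, -0.07, 0, 0, 0, 0], [0, 0, -0.105, 0, 0, 0, 0], [0, 0, -0.14, 0, 0, 0, 0], [0, 0, -0.175, 0, 0, 0, 0]]' > m.json && python3 -m creep m.json;python3 to.py .4477 .1245 .126 120;python3 - <<'E'
from fit import *
a=vision.get_image("top");b=vision.get_image("side");cv2.imwrite("pics/top2.png",a);cv2.imwrite("pics/side2.png",b)
x=cv2.resize(a[160:245,180:280],None,fx=4,fy=4,interpolation=cv2.INTER_CUBIC);y=cv2.resize(b[190:290,190:290],None,fx=4,fy=4,interpolation=cv2.INTER_CUBIC)
cv2.imwrite("pics/k5.png",np.hstack([np.pad(x,((0,60),(0,0),(0,0))),y]))
E
```

```text
clock: 16.75
position: [0.4464, 0.1247, 0.1281]
ee_rot: [0.167, 0.986, -0.0, -0.001]
ft_force: [-10.2, 2.4, -4.4]
gripper_width: 0.0131
grasp_force: 46.6
clock 16.75 p [0.4464 0.1247 0.1281] yaw_y 70.8 j [ 0.39  0.65 -1.07  2.07  0.75  0.88  0.12] F [-10.2   2.4  -4.4] w 0.0131
rot [-0.003 -0.     2.335] d [-0.0013  0.0003  0.0021]
clock: 17.25
position: [0.4463, 0.1242, 0.1281]
ee_rot: [-0.007, 1.0, -0.001, -0.001]
ft_force: [-10.3, -0.6, -0.5]
gripper_width: 0.0133
grasp_force: 47.1
clock 17.25 p [0.4463 0.1242 0.1281] yaw_y 90.8 j [ 0.43  0.69 -1.15  2.07  0.81  0.93  0.42] F [-10.3  -0.6  -0.5] w 0.0133
rot [-0.    -0.003 -0.509] d [-0.0014  0.0003  0.0021]
```

View pics/k5.png

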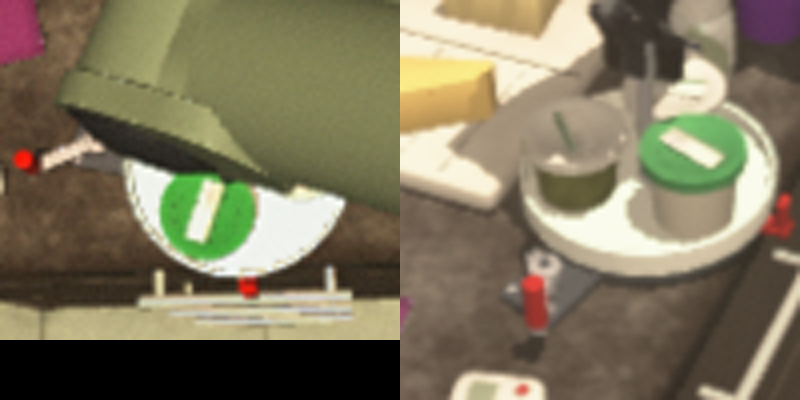

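The green lid is now at top px (232,214) and side px (263,228), still about 30° short of the pointer. All tubs are upright and the knob is unchanged at (186,200). I'll keep turning.

Converted, 0.0006 m / 0.3 = 0.002, -0.35 rad / 2 = -0.175.

```bash
echo '[[0, 0, -0.035, 0.002, 0, 0, 0], [0, 0, -0.07, 0.002, 0, 0, 0], [0, 0, -0.105, 0.002, 0, 0, 0], [0, 0, -0.14, 0.002, 0, 0, 0], [0, 0, -0.175, 0.002, 0, 0, 0]]' > m.json && python3 -m creep m.json;echo '[[0, 0, -0.025, 0, 0, 0, 0], [0, 0, -0.05, 0, 0, 0, 0], [0, 0, -0.05, 0, 0, 0, 0]]' > m.json && python3 -m creep m.json;python3 to.py .4477 .1245 .126 120
cat > fin.py <<'E'
import sys
from fit import *
tag=sys.argv[1]
def gpts(n,im):
    h=cv2.cvtColor(im,cv2.COLOR_BGR2HSV).astype(int); m=(h[...,0]>45)&(h[...,0]<88)&(h[...,1]>80)&(h[...,2]>40)
    m[:180]=0;m[280:]=0;m[:,:200]=0;m[:,300:]=0
    m=cv2.morphologyEx(m.astype(np.uint8),cv2.MORPH_CLOSE,np.ones((7,7),np.uint8))
    k,lab,st,ce=cv2.connectedComponentsWithStats(m);i=1+st[1:,4].argmax();return lab==i,st[i],ce[i]
for n in ["top","side"]:
    im=vision.get_image(n);cv2.imwrite(f"pics/{n}{tag}.png",im)
    m,st,ce=gpts(n,im);c=hull(n,im,m)
    print(n,"box",st,"c",ce.round(2),"circ",np.round(cv2.minEnclosingCircle(c.astype(np.float32)),2) if 0 else cv2.minEnclosingCircle(c.astype(np.float32)), "lid@.086",atz(n,ce,.085).round(4))
    print("  front_spot", [(np.round(o["at"],1).tolist(),round(o["conf"],2)) for o in vision.pinpoint(n,"front_spot")[:1]],"cream",[(np.round(o["at"],1).tolist(),round(o["conf"],2)) for o in vision.pinpoint(n,"tub_cream")[:1]])
E
python3 fin.py 3
```

```text
clock: 17.85
position: [0.4463, 0.1237, 0.1281]
ee_rot: [-0.181, 0.983, -0.001, -0.001]
ft_force: [-5.1, -3.6, -2.2]
gripper_width: 0.0138
grasp_force: 46.9
clock: 18.15
position: [0.4464, 0.1236, 0.1281]
ee_rot: [-0.229, 0.973, -0.001, -0.001]
ft_force: [-5.7, -5.8, 0.0]
gripper_width: 0.0138
grasp_force: 47.2
clock 18.15 p [0.4464 0.1236 0.1281] yaw_y 116.5 j [ 0.48  0.75 -1.24  2.07  0.87  1.    0.81] F [-5.7 -5.8  0. ] w 0.0138
rot [-0.001 -0.003 -0.061] d [-0.0016  0.0002  0.0021]
top box [227 202  24  24 434] c [238.26 214.  ] circ ((238.20909118652344, 213.42727661132812), 12.177911758422852) lid@.086 [0.3945 0.1245 0.085 ]
  front_spot [([237.4, 217.8], 0.87)] cream [([237.9, 211.5], 0.59)]
side box [254 214  27  20 410] c [267.7  223.47] circ ((267.23077392578125, 222.5), 13.240318298339844) lid@.086 [0.3936 0.1275 0.085 ]
  front_spot [([268.9, 238.4], 0.93)] cream [([270.4, 234.1], 0.87)]
```

Converted, -0.06 rad / 2 = -0.03.

```bash
echo '[[0, 0, -0.015, 0, 0, 0, 0], [0, 0, -0.03, 0, 0, 0, 0], [0, 0, -0.03, 0, 0, 0, 0]]' > m.json && python3 -m creep m.json;python3 to.py .4477 .1245 .126 120; python3 fin.py 4
python3 - <<'E'
from h import *
A=lambda p:np.degrees(np.arctan2(p[1],p[0]))
k1,k2=atz("top",[190,180.38],.065)[:2],atz("top",[185.79,199.88],.065)[:2]
s1,s2=atz("side",[204.44,254.72],.055)[:2],atz("side",[223.19,265.0],.055)[:2]
for n,a,b in (("top",k1,k2),("side",s1,s2),("avg",(k1+s1)/2,(k2+s2)/2)):
    ch=b-a;L=np.linalg.norm(ch);print(n,a,b,"chord",L.round(4),"=deg",np.degrees(2*np.arcsin(L/.12)).round(1),"bis",A([ch[1],-ch[0]]).round(1),"yaw~",(A([ch[1],-ch[0]])-75.9).round(1))
    mid=(a+b)/2; bd=np.array([ch[1],-ch[0]])/L; pv=mid-bd*np.sqrt(.06**2-L*L/4); print("  pivot",pv)
    for ax in ([.4474,.1249],[.4488,.1240],[.4477,.1245]): v=pv-np.array(ax);print("   axis",ax,"r",np.linalg.norm(v).round(4),"yaw",(A(v)-75).round(1))
for z in (.02,.028): print("pointer",atz("top",[241.6,231.4],z),atz("side",[284.5,244.3],z))
E
```

```text
clock: 18.75
position: [0.4464, 0.1236, 0.1281]
ee_rot: [-0.258, 0.966, -0.001, -0.001]
ft_force: [-5.6, -5.0, -0.5]
gripper_width: 0.0133
grasp_force: 47.1
clock 18.75 p [0.4464 0.1236 0.1281] yaw_y 119.9 j [ 0.49  0.76 -1.25  2.07  0.88  1.01  0.86] F [-5.6 -5.  -0.5] w 0.0133
rot [-0.001 -0.003 -0.002] d [-0.0016  0.0002  0.0021]
top box [228 202  24  25 432] c [239.2  214.04] circ ((238.84906005859375, 213.53773498535156), 12.515398979187012) lid@.086 [0.3943 0.1214 0.085 ]
  front_spot [([237.5, 215.6], 0.78)] cream [([239.2, 212.3], 0.96)]
side box [255 213  27  20 413] c [268.11 222.8 ] circ ((268.0, 222.0), 13.153046607971191) lid@.086 [0.3936 0.1242 0.085 ]
  front_spot [([267.8, 239.3], 0.76)] cream [([270.0, 234.9], 0.79)]
top [0.51649129 0.288582  ] [0.44977515 0.30258637] chord 0.0682 =deg 69.2 bis 78.1 yaw~ 2.2
  pivot [0.47298932 0.24725914]
   axis [0.4474, 0.1249] r 0.125 yaw 3.2
   axis [0.4488, 0.124] r 0.1256 yaw 3.9
   axis [0.4477, 0.1245] r 0.1253 yaw 3.4
side [0.51852894 0.28725169] [0.45151483 0.30225407] chord 0.0687 =deg 69.8 bis 77.4 yaw~ 1.5
  pivot [0.47427276 0.24673762]
   axis [0.4474, 0.1249] r 0.1248 yaw 2.6
   axis [0.4488, 0.124] r 0.1254 yaw 3.3
   axis [0.4477, 0.1245] r 0.1251 yaw 2.7
avg [0.51751012 0.28791684] [0.45064499 0.30242022] chord 0.0684 =deg 69.5 bis 77.8 yaw~ 1.9
  pivot [0.4736289  0.24699694]
   axis [0.4474, 0.1249] r 0.1249 yaw 2.9
   axis [0.4488, 0.124] r 0.1255 yaw 3.6
   axis [0.4477, 0.1245] r 0.1252 yaw 3.0
pointer [0.34133344 0.11921355 0.02      ] [0.3402337  0.12603594 0.02      ]
pointer [0.34081863 0.11864294 0.028     ] [0.33730015 0.1342185  0.028     ]
```

Converted, -0.012 rad / 2 = -0.006.

```bash
echo '[[0, 0, -0.006, 0, 0, 0, 0], [0, 0, -0.006, 0, 0, 0, 0], [0, 0, -0.006, 0, 0, 0, 0], [0, 0, -0.006, 0, 0, 0, 0], [0, 0, -0.006, 0, 0, 0, 0]]' > m.json && python3 -m creep m.json;python3 to.py .4477 .1245 .126 120; python3 fin.py 5
python3 - <<'E'
import cv2,numpy as np
a=cv2.imread("pics/top5.png");b=cv2.imread("pics/side5.png")
x=cv2.resize(a[160:245,180:280],None,fx=4,fy=4,interpolation=cv2.INTER_CUBIC);y=cv2.resize(b[190:290,190:290],None,fx=4,fy=4,interpolation=cv2.INTER_CUBIC)
cv2.imwrite("pics/k6.png",np.hstack([np.pad(x,((0,60),(0,0),(0,0))),y]))
E
```

```text
clock: 19.55
position: [0.4464, 0.1235, 0.1281]
ee_rot: [-0.263, 0.965, -0.001, -0.001]
ft_force: [-4.6, -5.4, -2.1]
gripper_width: 0.0133
grasp_force: 47.0
clock 19.55 p [0.4464 0.1235 0.1281] yaw_y 120.5 j [ 0.49  0.76 -1.25  2.07  0.88  1.01  0.87] F [-4.6 -5.4 -2.1] w 0.0133
rot [-0.001 -0.003  0.009] d [-0.0016  0.0002  0.0021]
top box [228 202  24  25 430] c [239.34 214.03] circ ((238.7934112548828, 213.7305450439453), 12.328751564025879) lid@.086 [0.3943 0.1209 0.085 ]
  front_spot [([239.8, 215.1], 0.78)] cream [([239.2, 212.8], 0.83)]
side box [255 213  27  20 411] c [268.17 222.68] circ ((268.0, 221.5), 13.238302230834961) lid@.086 [0.3937 0.1236 0.085 ]
  front_spot [([267.0, 237.1], 0.87)] cream [([269.8, 237.8], 0.93)]
```

View pics/k6.png

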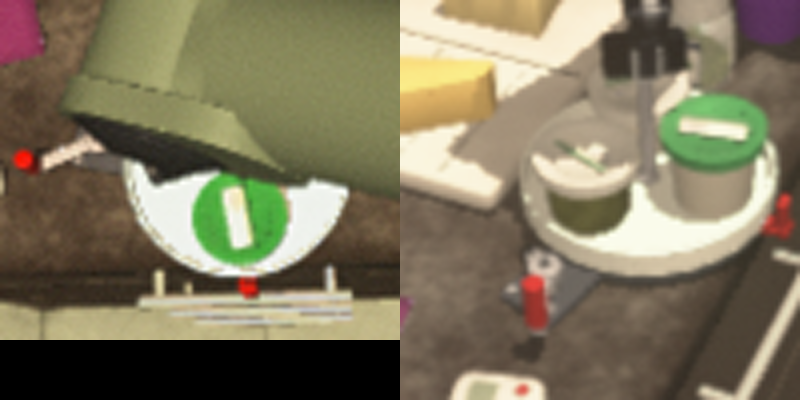

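The green lid at top px (239,214) is lined up with the red pointer at (242,231). The tubs in view are upright, the knob is fully over at (186,200), and the handle is held still. I'm handing it in.

```bash
python3 -c "
from rig import order
print(order.sign_off())"
```

```text
the job is handed in; nothing more can be done
None
```

I flipped the brake lever fully over, turned the carousel until the green-lidded tub stood at the red pointer (about 1 mm off by camera), and handed the job in at about 20 s, still gripping the handle and holding it still.

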